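# Put the bedside things away behind the snap door

## Task

Tidy up the bedside for the night: pull the little cupboard's door wide open through its roller catch, put all the small things that lie about (whichever are there of ring box, balm tin, nail brush, matchbox and travel clock) into the wooden tray, and slide the loaded tray into the cupboard, back edge first, until it sits squarely against the stops at the back. Then push the door shut until it snaps home, and leave the books, the glass and the round alarm clock where they are.

Things in the scene. Friction and masses are not known exactly. Their poses are not given: they have to be found in the camera images.
- cupboard: low bedside cupboard fixed on the table, 224 mm wide, 200 mm deep, 92 mm high: pale wooden sides and back, clear top, white door, no floor (the table top is its floor). Origin on the table, middle of the front opening; +x goes straight in, +y towards the door's free side, z up. Inside width 200 mm. The clear top (85 to 92 mm up) begins at x = 45 mm; the front 45 mm is open above
- back_stop (a point): middle between the two rubber stops inside the cupboard at its back, on the plane of their faces, 180 mm (x) in from the front opening, 20 mm above the table; axes as the cupboard's
- cupboard_door (a joint): door angle, rad: 0 shut, grows as it opens outward, end stop 1.8. Panel 222 mm wide, 16 mm thick, top 91 mm up. A sprung roller catch near the free edge: from 0.09 down to 0.03 it pushes back (about 8 N at the handle), below 0.03 it snaps to 0 and holds; about 7 N at the handle pulls it open. Elsewhere it moves lightly and stays where left. From 1.6 rad on it is clear of the opening
- door_handle (a point): middle of the door's level steel bar handle, 10 mm thick, 80 mm long overall, parallel to the door, 64 mm above the table, its axis 40 mm out from the door's front face (35 mm gap behind it), 165 mm from the hinge along the door. Axes turn with the door: y along the bar away from the hinge, -x out from the door's front
- door_hinge (a point): point on the door's upright hinge axis, at the -y side of the cupboard's front, 47 mm above the table
- tray_c (a point): loose wooden tray, 140 mm (x) x 180 mm (y) outside, walls 34 mm high and 6 mm thick, floor 6 mm thick, 0.28 to 0.46 kg, felt underneath so that it glides easily. Point at its middle, 17 mm above its underside; z up; front is -x, where the grip fin stands. It goes in back (+x) edge first; fully home, its back edge is on the stops and this point is at x = 110 mm in the cupboard's frame
- tray_fin (a point): middle of the tray's upright grip fin, in the middle of the tray's front: 12 mm thick (y), 32 mm long (x, outward from the front wall), its top 58 mm above the tray's underside. Point 86 mm from the tray's middle towards -x, 40 mm above the underside; axes as the tray's. With the tray home the fin's outer end is 8 mm inside the opening
- ring_box_c (a point): ring box: dark wooden box 44 x 44 x 36 mm high with a small brass clasp; 25 to 90 g; loose. Point at its centre, half-way up, z up. Not always there
- balm_tin_c (a point): balm tin: round brass-coloured tin, 46 mm across, 20 mm high, standing flat; 25 to 90 g; loose. Point at its centre, half-way up, z up. Not always there
- nail_brush_c (a point): nail brush: pale wooden back over white bristles, 56 mm (x) x 28 mm (y) x 26 mm high; 25 to 90 g; loose. Point at its centre, half-way up, z up. Not always there
- matchbox_c (a point): matchbox: cardboard box lying flat, 54 mm (x) x 36 mm (y) x 16 mm high; 25 to 90 g; loose. Point at its centre, half-way up, z up. Not always there
- travel_clock_c (a point): travel clock: black plastic block with a round white dial on one side, standing, 50 mm (x) x 30 mm (y) x 45 mm high; 25 to 90 g; loose. Point at its centre, half-way up, z up. Not always there
- books: stack of three books, 200 x 140 x 75 mm high, a bystander; origin in the middle of its underside
- glass: drinking glass, 68 mm across, 90 mm high, a bystander; origin in the middle of its underside
- alarm_clock: round blue alarm clock, 90 mm across, 97 mm high, a bystander; origin in the middle of its underside
Mind the look-alikes: they are no part of the job. What is shaped like the part that bears travel_clock_c but turquoise is not meant. What is shaped like the part that bears ring_box_c but blue or green is not meant.

How it is judged:
On the way, in this order (a step that is already met when the one before it is completed fails the run):
1. the door is pulled wide open (past 1.2 rad) (value of joint cupboard_door above 1.2 rad), for 0.1 s.
2. with the door still open, the tray with all the small things in it stands home against the back stops (x of ring_box_c in the frame of tray_c between -0.062 and 0.062 m and y of ring_box_c in the frame of tray_c between -0.082 and 0.082 m and z of ring_box_c in the frame of tray_c between -0.02 and 0.035 m and x of balm_tin_c in the frame of tray_c between -0.062 and 0.062 m and y of balm_tin_c in the frame of tray_c between -0.082 and 0.082 m and z of balm_tin_c in the frame of tray_c between -0.02 and 0.035 m and x of nail_brush_c in the frame of tray_c between -0.062 and 0.062 m and y of nail_brush_c in the frame of tray_c between -0.082 and 0.082 m and z of nail_brush_c in the frame of tray_c between -0.02 and 0.035 m and x of matchbox_c in the frame of tray_c between -0.062 and 0.062 m and y of matchbox_c in the frame of tray_c between -0.082 and 0.082 m and z of matchbox_c in the frame of tray_c between -0.02 and 0.035 m and x of travel_clock_c in the frame of tray_c between -0.062 and 0.062 m and y of travel_clock_c in the frame of tray_c between -0.082 and 0.082 m and z of travel_clock_c in the frame of tray_c between -0.02 and 0.035 m and x of tray_c in the frame of cupboard between 0.102 and 0.12 m and y of tray_c in the frame of cupboard between -0.02 and 0.02 m and angle between the x axis of tray_c and the x axis of cupboard, either way round below 0.06 rad and angle between tray_c's own z axis and vertical below 0.05 rad and value of joint cupboard_door above 0.3 rad), for 0.2 s.
At the end, for the whole second after the job is handed in: door snapped shut (under 0.015 rad); tray in the cupboard within 8 mm of the back stops, level and square within 0.06 rad; the centre of every small thing that is there lies inside the tray's walls and low in it (at most 52 mm above the tray's underside); the tray at rest (value of joint cupboard_door below 0.015 rad and x of ring_box_c in the frame of tray_c between -0.062 and 0.062 m and y of ring_box_c in the frame of tray_c between -0.082 and 0.082 m and z of ring_box_c in the frame of tray_c between -0.02 and 0.035 m and x of balm_tin_c in the frame of tray_c between -0.062 and 0.062 m and y of balm_tin_c in the frame of tray_c between -0.082 and 0.082 m and z of balm_tin_c in the frame of tray_c between -0.02 and 0.035 m and x of nail_brush_c in the frame of tray_c between -0.062 and 0.062 m and y of nail_brush_c in the frame of tray_c between -0.082 and 0.082 m and z of nail_brush_c in the frame of tray_c between -0.02 and 0.035 m and x of matchbox_c in the frame of tray_c between -0.062 and 0.062 m and y of matchbox_c in the frame of tray_c between -0.082 and 0.082 m and z of matchbox_c in the frame of tray_c between -0.02 and 0.035 m and x of travel_clock_c in the frame of tray_c between -0.062 and 0.062 m and y of travel_clock_c in the frame of tray_c between -0.082 and 0.082 m and z of travel_clock_c in the frame of tray_c between -0.02 and 0.035 m and x of tray_c in the frame of cupboard between 0.102 and 0.12 m and y of tray_c in the frame of cupboard between -0.02 and 0.02 m and angle between the x axis of tray_c and the x axis of cupboard, either way round below 0.06 rad and angle between tray_c's own z axis and vertical below 0.05 rad and linear speed of tray below 0.02 m/s); the robot touches nothing.
It fails at once if the stack of books is shifted by more than 25 mm (distance of books from where it was at the start of the episode above 0.025 m).
It fails at once if the glass is shifted by more than 25 mm (distance of glass from where it was at the start of the episode above 0.025 m).
It fails at once if the alarm clock is shifted by more than 25 mm (distance of alarm_clock from where it was at the start of the episode above 0.025 m).
Of ring_box, balm_tin, nail_brush, matchbox, travel_clock only 3 to 4 are there at a start; the rules pass over those that are not, and their reading is None.
At some moment in a run one of ring_box, balm_tin, nail_brush, matchbox, travel_clock may be knocked a few centimetres aside while the robot is not near it.
Once in a run the grip may slacken for a moment while it holds something.
It also fails if it takes over 192 s, if anything falls off the work surface, if the arm or the gripper's body presses on something with over 40 N, if the wrist force passes 120 N, or if a joint passes its speed limit or range.

## Robot

A 6-joint arm with a two-finger parallel gripper is mounted at the origin on the work surface. World frame = base frame: x ahead of the robot, y to its left, z up, the work surface at z = 0. Lengths are in m, angles in rad, forces in N, time in s.
With the tool pointing down it reaches from about 0.375 to 0.975 m from the base axis. Payload 3.8 kg.
Tool frame: the origin (TCP) lies at the very end of the fingers, on their centre line; the grasp point (between the pads) lies 19 mm behind it; z points along the fingers, y is the line along which they close (so a half turn about z gives the same grasp; the last joint's range is limited). The gripper opens to 85 mm and grips with 20 to 120 N. Pads are 22 mm wide; open, the fingers measure 114 mm over their backs; the gripper's body (76 mm by 85 mm) begins 54 mm behind the grasp point. The pads swing forward as they close: fully open they stand 13 mm farther back than shut.
Start: joints at [1.093, 0.264, 1.604, -0, 1.274, -0.037], TCP at [0.288, 0.61, 0.207] pointing down, gripper open.
Joint ranges: [-2.63, 2.63], [-0.94, 2.18], [0.31, 2.57], [-1.31, 4.45], [0, 2.66], [-2.55, 2.55]. Speed limits (rad/s): [2.57, 2.57, 3.14, 3.14, 3.14, 3.14].

## Interface

Orientations are given as a rotation vector (axis times angle).
In Python, from workcell import monitor, viewer, job gives the robot as it stands. The module is installed in compiled form; this text tells all that it offers.
- The arm moves only by the tool step_arm, never from a script. Its argument "series" is one flat list of numbers, 4 for each row, row after row: the shift along the tool's x, y, z in m, then the turn about the tool's z in rad. A call has 1 to 8 rows; each row is the pose to reach, as a shift and turn from the pose commanded when the call began, along the tool's axes at that moment; what a row does not reach only later rows make up. A row lasts 1/8 s, in which the tool goes at most 62.5 mm and 10.7 degrees, less where a joint would pass 70% of its speed; a pose out of reach is approached as far as the arm can. A call with a gripper value outside its range is refused whole. "gripper" is the opening, from 0 (shut) to 1 (fully open), set as the call begins (left out, the last holds). The fingers move at their own pace and stop on an object; "newtons" is the grip in N (left out, the last holds). Time passes only in rows, so rows that repeat a pose let the fingers close. It gives the time, the measured TCP pose, the force, the opening and the grip force at its end, in the units of the state.
- monitor.read_state(): the state, without advancing time (a new reading comes with each control period).
- viewer.read_camera(name): name is "scene" or "top"; returns a dict with "image" (400x640x3 uint8, red, green, blue), "intrinsics" (3x3 intrinsics, pixels), "distortion" ([k1, k2, p1, p2, k3] as OpenCV has them; the pictures are not rectified), "T" (4x4, takes a point from camera to world coordinates). Camera axes: x right, y up, looking along -z (the intrinsics and any distortion apply to the point x, -y, -z); pixel columns grow to the right and rows downward; lengths in m; the calibration is good to about 2 mm. A picture is of the moment at which its call begins. There is no depth.
- job.finish_job(): hands the job in; it is judged then, once.
Trained networks look in a picture, given as the dict that the camera call returned (one of the last four; its "shot" number tells which), for a name from the list of things; names that differ only in an ending like _2 or _b are one class to them, and where a whole thing is asked for, a point or a joint stands for the part that bears it (a point fixed in the world has none). Each returns a list of dicts, best first, with "score" (0 to 1); they miss things now and then, are a little off and sometimes report something else, mostly with a low value. They report only what shows in the picture. A call takes as long as a camera call. They do not tell look-alikes from the thing itself.
- viewer.boxes_of(picture, label): "extent" ([centre column, centre row, width, height] in pixels, round what is visible of it).
- viewer.spot_point(picture, label): "point" ([column, row] in pixels: a listed point, or the origin of a listed thing).
The state is a dict: "time": time; "q": joint angles; "joint_vel": joint speeds; "joint_torque": joint torques, N m; "tool_pos": TCP position; "tcp_rot": TCP orientation; "wrist_force": force on the tool from outside, world axes, zero at the start; "torque": the same for the moment, N m; "width": opening from 0.0 (shut) to 1.0 (fully open); "grip_force": force on a finger pad.
Only numpy, scipy, OpenCV 4.12 (cv2) and the standard library are available. Lean on these libraries where they do the work, as an engineer would, in place of code of your own. Each camera call takes 0.05 s, during which the arm holds its last target. There are 200 camera calls.

## Working session

There is one attempt and no reset: what is moved stays moved. The work goes in short steps, Python scripts to look and compute and a tool call to move; the robot and the scene stay as the last step left them, time stands still between calls to the robot, and variables do not carry over. Pictures are saved under pics/ and viewed, at most 14 in all, crops included, and the job is handed in when it is done.

Besides the shell and the picture viewer there is one more tool, called after "Request:" in YAML: its name, and indented under it one key for each argument. step_arm: Moves the arm, as the interface text tells. Its arguments: {"type":"object","properties":{"series":{"type":"array"},"gripper":{"type":"number"},"newtons":{"type":"number"}},"required":["series"]}

```bash
mkdir -p pics; cat > h.py <<'E'
import numpy as np, cv2
from scipy.spatial.transform import Rotation as R
from workcell import monitor, viewer, job
def ray(p,uv):
    K=np.array(p["intrinsics"],float);d=np.array(p["distortion"],float)
    x,y=cv2.undistortPoints(np.array([[uv]],float),K,d)[0,0]
    T=np.array(p["T"]);return T[:3,3],T[:3,:3]@np.array([x,-y,-1.])
def at_z(p,uv,z):
    o,d=ray(p,uv);return o+d*(z-o[2])/d[2]
def proj(p,X):
    T=np.array(p["T"]);c=T[:3,:3].T@(np.array(X)-T[:3,3]);c=np.array([c[0],-c[1],-c[2]])
    return cv2.projectPoints(c.reshape(1,1,3),np.zeros(3),np.zeros(3),np.array(p["intrinsics"],float),np.array(p["distortion"],float))[0].ravel()
def save(p,n,crop=None,s=1):
    im=p["image"][:,:,::-1]
    if crop: im=im[crop[1]:crop[3],crop[0]:crop[2]]
    cv2.imwrite("pics/"+n,cv2.resize(im,None,fx=s,fy=s,interpolation=cv2.INTER_CUBIC))
E
python3 - <<'E'
from h import *
np.set_printoptions(precision=3,suppress=True)
s=monitor.read_state();print(s)
H=dict(tray_c=.017,tray_fin=.04,ring_box_c=.018,balm_tin_c=.01,nail_brush_c=.013,matchbox_c=.008,travel_clock_c=.0225,door_handle=.064,door_hinge=.047,back_stop=.02,cupboard=0,books=0,glass=0,alarm_clock=0)
for c in("top","scene"):
    p=viewer.read_camera(c);save(p,c+"0.png");print(c,p["T"])
    for n,z in H.items():
        for r in viewer.spot_point(p,n)[:4]:
            if r["score"]>.2: print(n,round(r["score"],2),np.round(r["point"],1),at_z(p,r["point"],z))
E
```

```text
{'time': 0.0, 'q': array([ 1.093,  0.265,  1.605, -0.   ,  1.274, -0.037]), 'joint_vel': array([-0.001,  0.001,  0.001, -0.   ,  0.   , -0.001]), 'joint_torque': array([ -0.   , -51.512, -36.731,  -0.   ,   0.013,  -0.   ]), 'tool_pos': array([0.288, 0.61 , 0.205]), 'tcp_rot': array([-0.687, -3.065,  0.003]), 'wrist_force': array([0.019, 0.616, 0.446]), 'torque': array([ 0.   , -0.039, -0.013]), 'grip_force': 0.0, 'width': 0.9993978709222323}
top [[ 0.01   0.997 -0.073  0.441]
 [-1.     0.009 -0.004  0.009]
 [-0.004  0.073  0.997  1.307]
 [ 0.     0.     0.     1.   ]]
tray_c 0.67 [298.7 177.6] [0.6   0.092 0.017]
tray_fin 0.96 [273.8 170.9] [0.618 0.173 0.04 ]
tray_fin 0.74 [207.6 259.6] [0.325 0.385 0.04 ]
ring_box_c 0.75 [268.7 131.7] [0.755 0.196 0.018]
ring_box_c 0.73 [221.6 233.1] [0.411 0.347 0.018]
ring_box_c 0.7 [403.2 177.7] [ 0.602 -0.259  0.018]
ring_box_c 0.64 [250.6 223.2] [0.445 0.25  0.018]
matchbox_c 0.63 [228.6 188.3] [0.562 0.33  0.008]
travel_clock_c 0.66 [196.5 212.7] [0.478 0.432 0.022]
travel_clock_c 0.45 [194.6 193. ] [0.544 0.441 0.022]
door_handle 0.66 [391.
[... 567 characters left out ...]
86 [346.2 265.6] [0.624 0.185 0.04 ]
tray_fin 0.31 [414.8 247.8] [0.467 0.264 0.04 ]
ring_box_c 0.98 [452.  263.7] [0.422 0.348 0.018]
ring_box_c 0.69 [415.8 244.4] [0.443 0.253 0.018]
ring_box_c 0.68 [454.6 327.8] [0.552 0.449 0.018]
ring_box_c 0.54 [391.5 213.3] [0.412 0.146 0.018]
nail_brush_c 0.24 [229.2 174. ] [ 0.641 -0.266  0.013]
travel_clock_c 0.78 [458.  327.9] [0.55  0.454 0.022]
door_handle 0.85 [227.1 173.4] [ 0.666 -0.227  0.064]
door_hinge 0.67 [269.4 142.3] [ 0.493 -0.262  0.047]
cupboard 0.77 [240.1 170.7] [ 0.604 -0.267  0.   ]
books 0.68 [286.8 105.8] [ 0.306 -0.408  0.   ]
glass 0.59 [495.  259.4] [ 0.321  0.412 -0.   ]
alarm_clock 0.7 [346.9 263.6] [ 0.599  0.167 -0.   ]
```

```bash
python3 - <<'E'
import cv2
a=cv2.imread("pics/top0.png");cv2.imwrite("pics/top0c.png",cv2.resize(a[90:330,150:500],None,fx=2.28,fy=2.28,interpolation=cv2.INTER_CUBIC))
E
```

```text
(no output)
```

View pics/scene0.png

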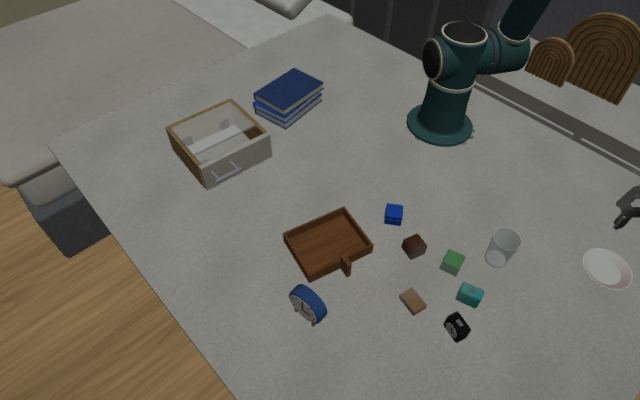

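View pics/top0c.png

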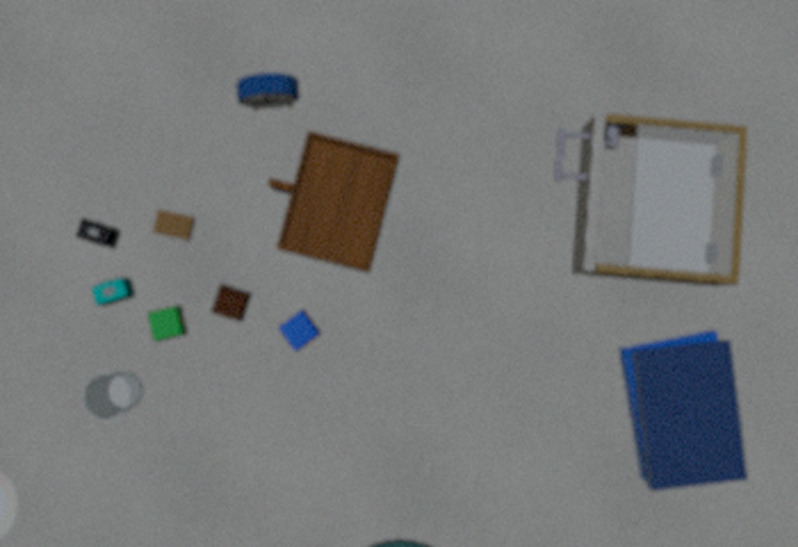

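Look-alikes in the scene picture:
- **Ring box:** dark brown (414,246) is the real one. Blue (394,214) and green (453,262) are not meant.
- **Travel clock:** black with a dial (457,327) is the real one. Turquoise (470,294) is not meant.
- **Matchbox:** only the tan block at (413,301).
- **Balm tin and nail brush:** none seen.

Next is a close crop to check this choice, plus one of the cupboard.

```bash
python3 - <<'E'
import cv2
a=cv2.imread("pics/scene0.png");b=cv2.imread("pics/top0.png")
f=lambda i,x,y,w,h,s:cv2.resize(i[y:y+h,x:x+w],None,fx=s,fy=s,interpolation=cv2.INTER_CUBIC)
import numpy as np
cv2.imwrite("pics/c1.png",np.vstack([np.hstack([f(a,378,195,130,97,3),f(a,378,265,130,97,3)]),np.hstack([f(b,180,170,130,97,3),f(b,385,130,130,97,3)])]))
E
```

```text
(no output)
```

View pics/c1.png

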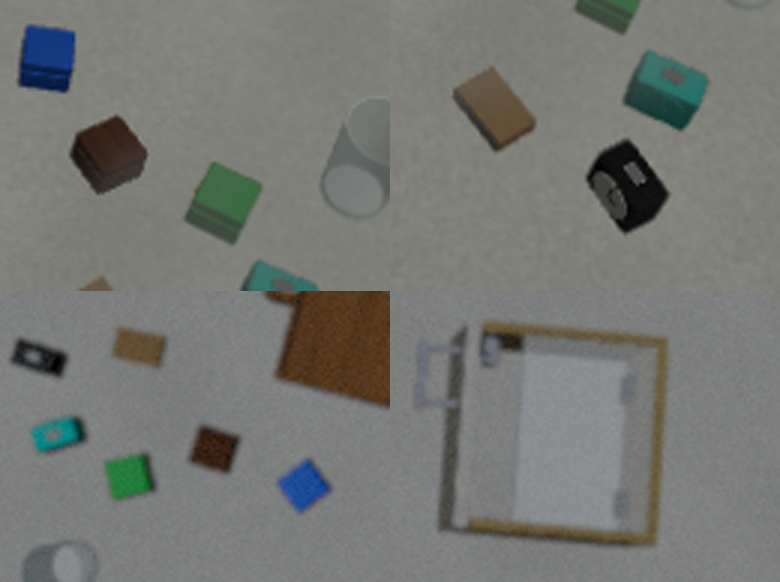

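The crop confirms it: brown ring box, tan matchbox and black travel clock with the dial are the targets. Blue, green and turquoise are decoys. The cupboard stands at (405..475, 140..214) in the top picture. Next I measure poses.

```bash
cat > m.py <<'E'
from h import *
np.set_printoptions(precision=3,suppress=True)
def blob(p,mask,z,near,R=25):
    m=np.zeros_like(mask);u,v=map(int,near);m[v-R:v+R,u-R:u+R]=mask[v-R:v+R,u-R:u+R]
    n,l,st,ce=cv2.connectedComponentsWithStats(m.astype(np.uint8))
    if n<2: return None
    k=1+np.argmin(np.linalg.norm(ce[1:]-near,axis=1)+1000*(st[1:,4]<15))
    ys,xs=np.nonzero(l==k)
    P=np.array([at_z(p,(x,y),z)[:2] for x,y in zip(xs,ys)],np.float32)
    (c,w,a)=cv2.minAreaRect(P*1000);return np.round(np.array(c)),np.round(w),round(a,1),len(xs)
E
python3 - <<'E'
from m import *
p=viewer.read_camera("top");hsv=cv2.cvtColor(p["image"],cv2.COLOR_RGB2HSV).astype(int);H,S,V=hsv[...,0],hsv[...,1],hsv[...,2]
for n,u in dict(ring=(252,222),match=(226,188),clock=(193,192),tray=(298,178),fin=(272,171),bg=(300,300)).items(): print(n,hsv[u[1],u[0]])
m=(S>70)&((H<22)|(H>170))
print("ring",blob(p,m,.036,(251.7,222.7),14));print("match",blob(p,m,.016,(226,188),14))
print("clock",blob(p,V<70,.045,(193,192),16))
print("tray",blob(p,m,.034,(298,178),45))
for u in [(667,340),(656,544),(466,528),(484,323)]:
    print(u,at_z(p,((u[0]-390)/3+385,(u[1]-291)/3+130),.092))
for u in [(418,344),(421,407)]: print("bar",at_z(p,((u[0]-390)/3+385,(u[1]-291)/3+130),.064))
for u in [(310,132),(399,154),(370,271),(278,248)]: print("tr",at_z(p,(u[0]/2.28+150,u[1]/2.28+90),.034))
print("tool axes\n",R.from_rotvec(monitor.read_state()["tcp_rot"]).as_matrix())
E
```

```text
ring [ 11 170  60]
match [ 16 121  97]
clock [79 31 65]
tray [ 12 147  87]
fin [ 16 172  74]
bg [ 80   6 130]
ring (array([447., 246.]), array([41., 38.]), 70.2, 142)
match (array([562., 338.]), array([51., 30.]), 79.3, 137)
clock (array([546., 439.]), array([56., 26.]), 73.6, 117)
tray (array([601., 109.]), array([169., 176.]), 76.0, 2171)
(667, 340) [ 0.697 -0.484  0.092]
(656, 544) [ 0.479 -0.467  0.092]
(466, 528) [ 0.494 -0.266  0.092]
(484, 323) [ 0.713 -0.287  0.092]
bar [ 0.695 -0.221  0.064]
bar [ 0.626 -0.224  0.064]
tr [0.697 0.135 0.034]
tr [0.665 0.004 0.034]
tr [0.494 0.045 0.034]
tr [0.526 0.178 0.034]
tool axes
 [[-0.904  0.427 -0.   ]
 [ 0.427  0.904 -0.   ]
 [ 0.    -0.    -1.   ]]
```

```bash
cat > d.py <<'E'
import sys; from h import *
def deltas(wps):
    s=monitor.read_state();p=np.array(s["tool_pos"]);M=R.from_rotvec(s["tcp_rot"]).as_matrix()
    ph=np.degrees(np.arctan2(M[1,1],M[0,1]));out=[]
    for x,y,z,f in wps:
        d=M.T@(np.array([x,y,z])-p);t=(ph-f+180)%360-180
        out.append([round(float(v),3) for v in d]+[round(float(np.radians(t)),3)])
    return round(ph,1),out
if __name__=="__main__":
    ph,o=deltas([list(map(float,a.split(","))) for a in sys.argv[1:]]);print("phi",ph,*o,sep="\n")
E
python3 d.py .546,.439,.12,-16 .546,.439,.012,-16
```

```text
phi
64.7
[-0.306, -0.045, 0.087, 1.409]
[-0.306, -0.045, 0.195, 1.409]
```

Request:
step_arm:
  series: [-0.306,-0.045,0.087,1.409,-0.306,-0.045,0.087,1.409,-0.306,-0.045,0.087,1.409,-0.306,-0.045,0.087,1.409,-0.306,-0.045,0.087,1.409,-0.306,-0.045,0.087,1.409,-0.306,-0.045,0.087,1.409,-0.306,-0.045,0.087,1.409]
  gripper: 0.65
  newtons: 40

```text
time: 2.55
tool_pos: [0.546, 0.4387, 0.1193]
tcp_rot: [-2.513, -1.885, 0.001]
wrist_force: [-0.3, -0.1, 0.1]
width: 0.653
grip_force: 0.0
```

```bash
python3 d.py .546,.439,.012,-16; python3 - <<'E'
from h import *
p=viewer.read_camera("scene");save(p,"s1.png",(370,200,530,360),3.7)
E
```

```text
phi
-16.3
[0.0, -0.0, 0.107, -0.005]
```

View pics/s1.png

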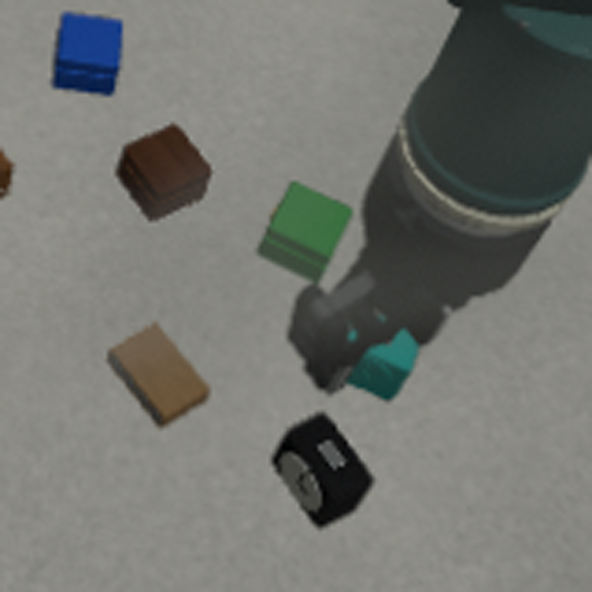

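The gripper is above, and the clock (crop (322,470), picture (457,327)) is undisturbed. Now a check against the top view.

```bash
python3 - <<'E'
from h import *
p=viewer.read_camera("scene")
f=lambda u,v,z:print(np.round(at_z(p,(u/3.7+370,v/3.7+200),z),3))
for c in[(322,412),(373,480),(345,497),(285,440)]: f(*c,.045)   # clock top corners
f(151,365,.016);f(163,165,.036)
E
```

```text
[0.532 0.432 0.045]
[0.545 0.477 0.045]
[0.566 0.472 0.045]
[0.562 0.428 0.045]
[0.567 0.338 0.016]
[0.458 0.255 0.036]
```

```bash
python3 d.py .549,.446,.010,-14 
```

```text
phi
-16.0
[0.008, 0.001, 0.109, -0.035]
```

Request:
step_arm:
  series: [0.008,0.001,0.05,-0.035,0.008,0.001,0.09,-0.035,0.008,0.001,0.109,-0.035,0.008,0.001,0.109,-0.035,0.008,0.001,0.109,-0.035]

```text
time: 3.28
tool_pos: [0.5501, 0.4477, 0.0126]
tcp_rot: [2.475, 1.935, 0.005]
wrist_force: [-0.4, 0.4, 0.6]
width: 0.652
grip_force: 0.0
```

Request:
step_arm:
  series: [0,0,0,0,0,0,0,0,0,0,0,0,0,0,0,0,0,0,-0.001,0]
  gripper: 0
  newtons: 40

```text
time: 3.9
tool_pos: [0.5499, 0.4474, 0.0132]
tcp_rot: [2.475, 1.935, 0.005]
wrist_force: [0.1, 0.7, 1.1]
width: 0.335
grip_force: 38.9
```

Request:
step_arm:
  series: [0,0,-0.05,0,0,0,-0.1,0,0,0,-0.11,0,0,0,-0.11,0]

```text
time: 4.4
tool_pos: [0.5489, 0.4468, 0.1221]
tcp_rot: [2.475, 1.935, 0.002]
wrist_force: [-0.9, -0.8, -0.8]
width: 0.332
grip_force: 39.5
```

```bash
cat > tp.py <<'E'
import sys
from d import *
# tray-frame placing: args tx ty ztcp
c=np.array([.5955,.0905]);a=np.radians(-14);Y=np.array([np.cos(a),np.sin(a)]);X=np.array([np.sin(a),-np.cos(a)])
tx,ty,z=map(float,sys.argv[1:4]);q=c+tx*X+ty*Y
print(q,*deltas([[*q,.12,-14],[*q,z,-14]]),sep="\n")
E
python3 tp.py -.030 .042 .020
```

```text
[0.64351008 0.10944815]
-14.0
[[-0.304, 0.173, 0.002, 0.0], [-0.305, 0.173, 0.102, 0.0]]
```

Request:
step_arm:
  series: [-0.05,0.03,0,0,-0.1,0.06,0,0,-0.15,0.085,0,0,-0.2,0.115,0,0,-0.25,0.14,0,0,-0.29,0.165,0,0,-0.305,0.173,0,0,-0.305,0.173,0,0]

```text
time: 5.4
tool_pos: [0.6416, 0.108, 0.1193]
tcp_rot: [-2.475, -1.931, 0.005]
wrist_force: [-0.3, 0.4, -0.9]
width: 0.335
grip_force: 39.5
```

Request:
step_arm:
  series: [0,0,0.045,0,0,0,0.08,0,0,0,0.1,0,0,0,0.1,0,0,0,0.1,0]

```text
time: 6.02
tool_pos: [0.6433, 0.1099, 0.0221]
tcp_rot: [2.474, 1.936, 0.001]
wrist_force: [-0.3, -0.6, -0.3]
width: 0.338
grip_force: 41.5
```

Request:
step_arm:
  series: [0,0,0,0,0,0,0,0,0,0,0,0]
  gripper: 0.46

```text
time: 6.4
tool_pos: [0.6433, 0.1089, 0.0221]
tcp_rot: [2.475, 1.934, 0.001]
wrist_force: [-0.2, -0.6, 0.7]
width: 0.457
grip_force: 0.0
```

Request:
step_arm:
  series: [0,0,-0.05,0,0,0,-0.1,0,0,0,-0.11,0,0,0,-0.11,0]

```text
time: 6.9
tool_pos: [0.6436, 0.1089, 0.1327]
tcp_rot: [2.475, 1.934, 0.003]
wrist_force: [0.1, 0.5, 0.7]
width: 0.461
grip_force: 0.0
```

```bash
python3 d.py .566,.338,.12,-11; python3 - <<'E'
from h import *
p=viewer.read_camera("scene");save(p,"s2.png",(260,190,500,350),3.2)
for r in viewer.spot_point(p,"matchbox_c")[:2]:print(r["score"],at_z(p,r["point"],.008))
E
```

```text
phi
-14.0
[0.204, -0.131, 0.013, -0.052]
0.79 [0.566061   0.34617979 0.008     ]
0.51 [0.59570565 0.08812477 0.008     ]
```

View pics/s2.png

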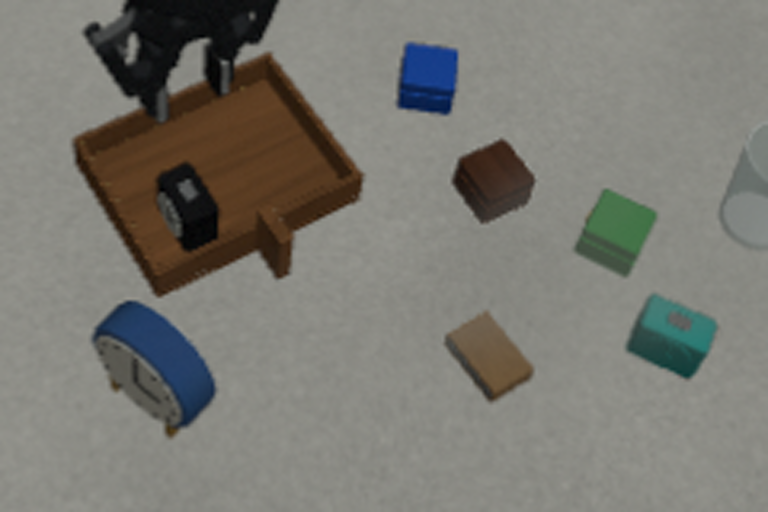

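The clock stands in the tray at crop (187,205). The matchbox at (489,355) and ring box at (494,180) are unmoved. Now the matchbox.

Request:
step_arm:
  series: [0.05,-0.033,0,-0.02,0.1,-0.065,0,-0.05,0.15,-0.098,0.01,-0.05,0.2,-0.13,0.013,-0.05,0.207,-0.131,0.013,-0.05,0.207,-0.131,0.06,-0.05,0.207,-0.131,0.08,-0.05,0.207,-0.131,0.08,-0.05]
  gripper: 0.8

```text
time: 8.0
tool_pos: [0.5635, 0.3391, 0.048]
tcp_rot: [-2.426, -1.994, 0.011]
wrist_force: [0.2, -0.4, 1.0]
width: 0.803
grip_force: 0.0
```

```bash
python3 d.py .565,.341,.003,-11
```

```text
phi
-11.2
[0.002, 0.001, 0.045, -0.003]
```

Request:
step_arm:
  series: [0.002,0.001,0.03,0,0.002,0.001,0.048,0,0.002,0.001,0.048,0,0.002,0.001,0.048,0]

```text
time: 8.5
tool_pos: [0.5679, 0.3433, 0.0046]
tcp_rot: [2.426, 1.995, 0.002]
wrist_force: [0.1, -0.1, 0.4]
width: 0.798
grip_force: 0.0
```

Request:
step_arm:
  series: [0,0,0,0,0,0,0,0,0,0,0,0,0,0,0,0,0,0,0,0,0,0,0,0]
  gripper: 0

```text
time: 9.25
tool_pos: [0.5671, 0.3431, 0.0035]
tcp_rot: [-2.426, -1.996, 0.0]
wrist_force: [-0.1, -0.2, 0.1]
width: 0.001
grip_force: 0.0
```

Request:
step_arm:
  series: [0,0,-0.05,0,0,0,-0.1,0,0,0,-0.11,0,0,0,-0.11,0]

```text
time: 9.75
tool_pos: [0.5677, 0.3434, 0.1146]
tcp_rot: [2.426, 1.996, 0.003]
wrist_force: [0.1, -0.4, -0.7]
width: 0.001
grip_force: 0.0
```

```bash
python3 tp.py .032 0 .015
```

```text
[0.5877585  0.05945054]
-11.1
[[-0.275, 0.074, -0.006, 0.05], [-0.275, 0.074, 0.099, 0.05]]
```

```bash
python3 - <<'E'
from m import *
p=viewer.read_camera("scene");save(p,"s3.png",(260,190,500,350),3.2)
for r in viewer.spot_point(p,"matchbox_c")[:2]:print(r["score"],r["point"],at_z(p,r["point"],.008))
E
```

```text
0.88 [413.6, 301.8] [0.564 0.346 0.008]
```

View pics/s3.png

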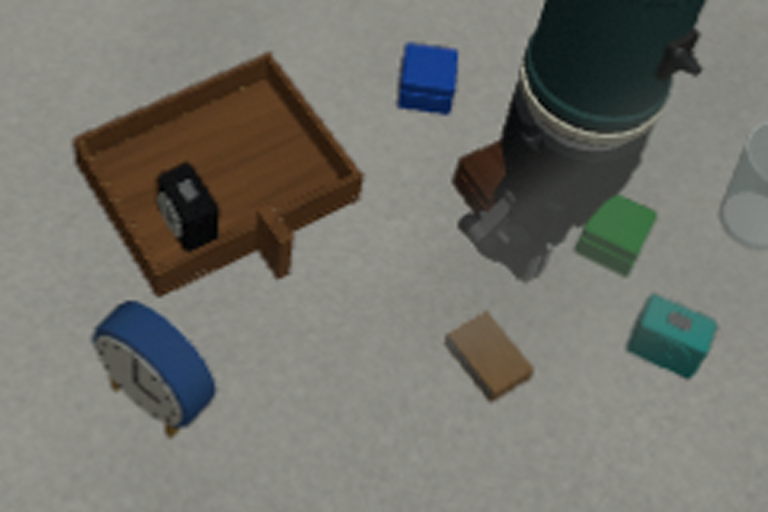

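```bash
python3 - <<'E'
from m import *
s=monitor.read_state();print(s["time"],s["width"],s["grip_force"],s["tool_pos"])
p=viewer.read_camera("scene");print(proj(p,s["tool_pos"]),proj(p,(.565,.343,.008)))
q=viewer.read_camera("top");print(proj(q,s["tool_pos"]))
cv2.imwrite("pics/s4.png",np.hstack([cv2.resize(i["image"][y:y+70,x:x+70,::-1],None,fx=5.6,fy=5.6,interpolation=cv2.INTER_CUBIC) for i,x,y in((p,380,240),(q,190,155))]))
E
```

```text
9.85 0.0021485019139695083 0.0 [0.566 0.342 0.112]
[420.559 278.799] [412.41  301.281]
[216.556 183.913]
```

View pics/s4.png

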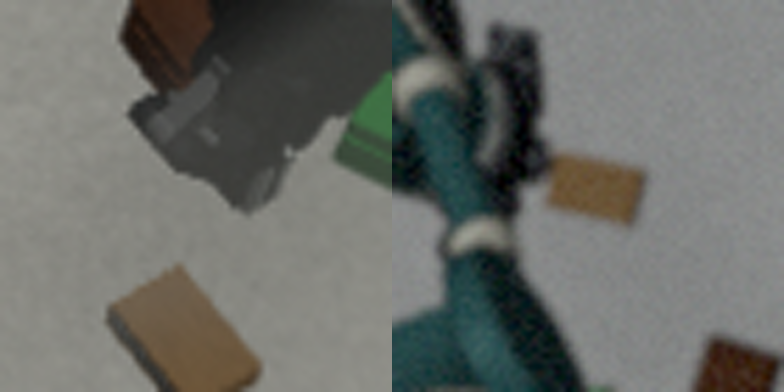

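The matchbox stayed at (413,301) although the fingers shut at its place. I will feel for its top gently with the fingers shut.

Request:
step_arm:
  series: [0,0,0.05,0,0,0,0.085,0,0,0,0.091,0,0,0,0.091,0]

```text
time: 10.45
tool_pos: [0.5668, 0.3429, 0.0219]
tcp_rot: [-2.426, -1.996, 0.003]
wrist_force: [1.0, -0.3, -0.1]
width: -0.003
grip_force: 0.0
```

Request:
step_arm:
  series: [0,0,0.003,0,0,0,0.003,0,0,0,0.006,0,0,0,0.006,0]

```text
time: 10.95
tool_pos: [0.5672, 0.3432, 0.0167]
tcp_rot: [2.426, 1.996, 0.0]
wrist_force: [-0.2, -0.3, -0.5]
width: 0.003
grip_force: 0.0
```

```bash
python3 - <<'E'
from m import *
s=monitor.read_state();print(s["time"],s["width"],s["wrist_force"],s["tool_pos"])
p=viewer.read_camera("scene");t=proj(p,s["tool_pos"]);print(t)
save(p,"s5.png",(350,230,470,320),6.6)
E
```

```text
10.95 0.002506375805564397 [-0.235 -0.279 -0.458] [0.567 0.343 0.017]
[412.539 300.163]
```

View pics/s5.png

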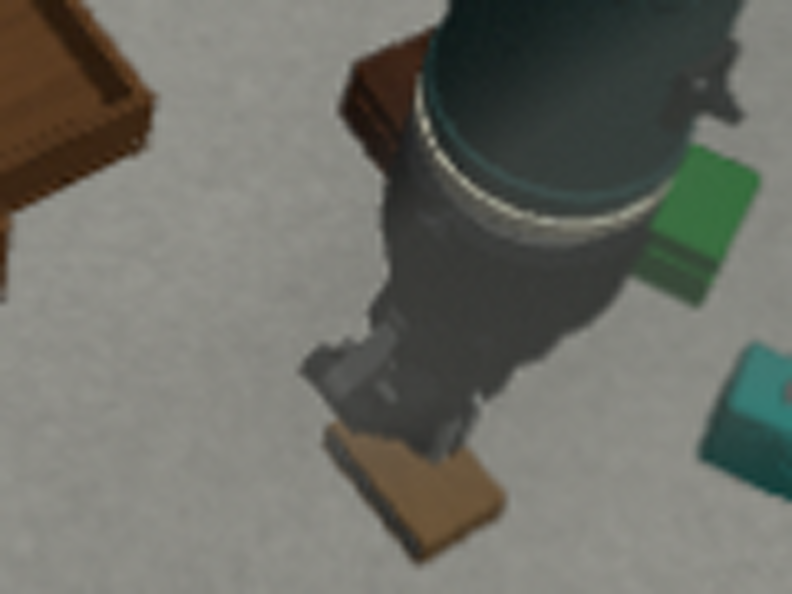

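Request:
step_arm:
  series: [0,0,0.002,0,0,0,0.002,0,0,0,0.003,0,0,0,0.003,0]

```text
time: 11.5
tool_pos: [0.5671, 0.3431, 0.0134]
tcp_rot: [-2.426, -1.996, 0.0]
wrist_force: [-1.0, 0.6, -0.8]
width: -0.002
grip_force: 0.0
```

```bash
python3 - <<'E'
from m import *
for i in range(3):
    s=monitor.read_state();print(s["time"],s["width"],s["wrist_force"],s["tool_pos"])
    viewer.read_camera("scene")
E
```

```text
11.5 -0.00235426554666881 [-1.     0.585 -0.848] [0.567 0.343 0.013]
11.55 -0.0019807572335742932 [-0.02   0.678  0.818] [0.567 0.343 0.013]
11.6 0.002413527381378215 [-0.364  0.637 -0.331] [0.567 0.343 0.014]
```

Request:
step_arm:
  series: [0,0,0.003,0,0,0,0.003,0,0,0,0.005,0,0,0,0.005,0,0,0,0.005,0]

```text
time: 12.28
tool_pos: [0.5671, 0.3431, 0.0085]
tcp_rot: [2.426, 1.996, -0.0]
wrist_force: [-0.2, -0.4, -0.4]
width: -0.0
grip_force: 0.0
```

Request:
step_arm:
  series: [0,0,0.002,0,0,0,0.003,0,0,0,0.004,0,0,0,0.005,0,0,0,0.005,0]

```text
time: 12.9
tool_pos: [0.5671, 0.3431, 0.0035]
tcp_rot: [-2.426, -1.996, 0.0]
wrist_force: [0.8, -1.1, 0.2]
width: 0.005
grip_force: 0.0
```

```bash
python3 - <<'E'
from m import *
s=monitor.read_state();print(s["time"],s["width"],s["wrist_force"],s["tool_pos"])
p=viewer.read_camera("scene");t=proj(p,s["tool_pos"]);print(t)
save(p,"s6.png",(350,230,470,320),6.6)
E
```

```text
12.9 0.005035914028236999 [ 0.809 -1.138  0.244] [0.567 0.343 0.003]
[411.53  302.791]
```

View pics/s6.png

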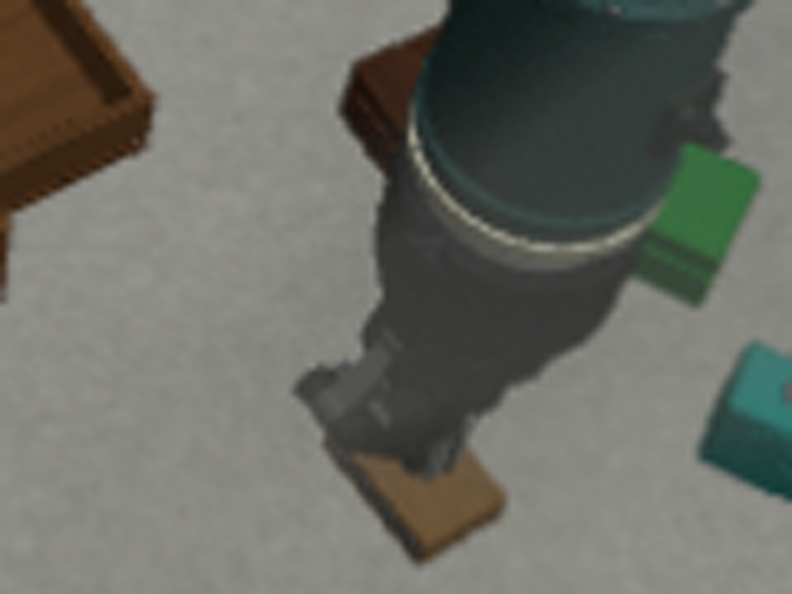

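The fingertips show about 13 mm above the reported TCP, which explains closing over the box. I go down a little further to confirm contact.

Request:
step_arm:
  series: [0,0,0.001,0,0,0,0.002,0,0,0,0.002,0]

```text
time: 13.32
tool_pos: [0.567, 0.3431, 0.0014]
tcp_rot: [-2.426, -1.996, 0.0]
wrist_force: [-0.1, 0.2, -1.4]
width: 0.002
grip_force: 0.0
```

Request:
step_arm:
  series: [0,0,0.001,0,0,0,0.002,0,0,0,0.002,0]

```text
time: 13.7
tool_pos: [0.5671, 0.3431, -0.0006]
tcp_rot: [-2.426, -1.996, 0.0]
wrist_force: [0.7, 0.1, 0.1]
width: -0.002
grip_force: 0.0
```

Request:
step_arm:
  series: [0,0,0.001,0,0,0,0.002,0,0,0,0.002,0]

```text
time: 14.08
tool_pos: [0.5671, 0.3431, -0.0026]
tcp_rot: [-2.426, -1.996, 0.0]
wrist_force: [-0.1, -1.0, -0.2]
width: 0.001
grip_force: 0.0
```

Request:
step_arm:
  series: [0,0,0.001,0,0,0,0.002,0,0,0,0.002,0]

```text
time: 14.45
tool_pos: [0.5671, 0.3431, -0.0046]
tcp_rot: [-2.426, -1.996, 0.0]
wrist_force: [-0.0, 0.5, -0.7]
width: 0.003
grip_force: 0.0
```

Request:
step_arm:
  series: [0,0,0.001,0,0,0,0.002,0,0,0,0.002,0]

```text
time: 14.82
tool_pos: [0.567, 0.3431, -0.0066]
tcp_rot: [-2.426, -1.996, 0.0]
wrist_force: [0.8, 0.2, 0.3]
width: -0.002
grip_force: 0.0
```

```bash
python3 - <<'E'
from m import *
s=monitor.read_state();print(s["time"],s["width"],s["wrist_force"],s["tool_pos"],s["q"])
p=viewer.read_camera("scene");print(proj(p,s["tool_pos"]))
save(p,"s7.png",(370,260,450,320),9.5)
E
```

```text
14.825 -0.0018569557222819168 [0.837 0.187 0.312] [ 0.567  0.343 -0.007] [0.507 0.438 1.796 0.    0.908 0.701]
[410.776 304.737]
```

View pics/s7.png

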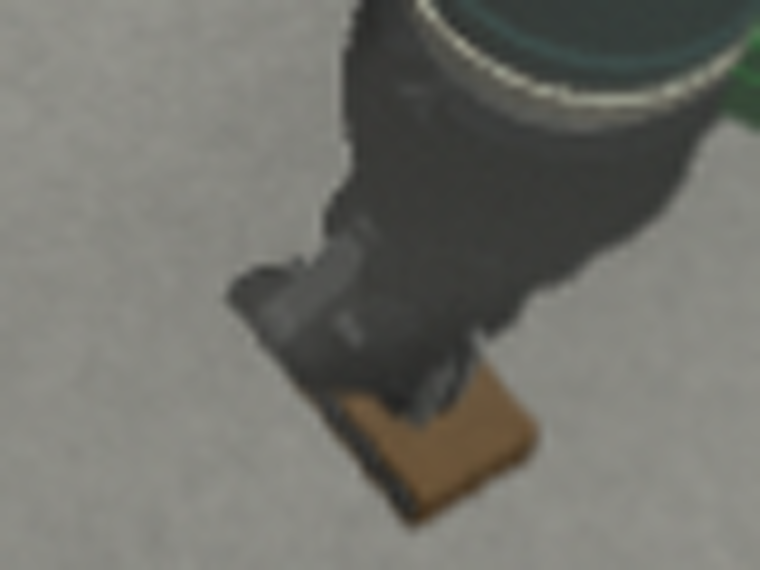

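Request:
step_arm:
  series: [0,0,0.001,0,0,0,0.002,0,0,0,0.002,0]

```text
time: 15.25
tool_pos: [0.5672, 0.3431, -0.0085]
tcp_rot: [2.426, 1.996, -0.0]
wrist_force: [-0.3, 0.7, 0.4]
width: -0.001
grip_force: 0.0
```

Request:
step_arm:
  series: [0,0,0.001,0,0,0,0.002,0,0,0,0.002,0]

```text
time: 15.62
tool_pos: [0.5672, 0.3432, -0.0086]
tcp_rot: [2.426, 1.996, -0.0]
wrist_force: [-3.3, -2.9, 9.5]
width: -0.001
grip_force: 4.8
```

Request:
step_arm:
  series: [0,0,0.001,0,0,0,0.002,0,0,0,0.002,0]

```text
time: 16.0
tool_pos: [0.5673, 0.3432, -0.0087]
tcp_rot: [2.426, 1.996, -0.0]
wrist_force: [-7.9, -5.5, 19.6]
width: -0.003
grip_force: 9.9
```

Contact came at TCP z = -0.0085 on the 16 mm box top, so the true fingertips sit about 24 mm above the reported TCP. From here I aim 24 mm lower.

Request:
step_arm:
  series: [0,0,-0.03,0,0,0,-0.04,0,0,0,-0.04,0,0,0,-0.04,0,0,0,-0.04,0]
  gripper: 0.68

```text
time: 16.62
tool_pos: [0.5662, 0.3426, 0.0261]
tcp_rot: [-2.426, -1.995, 0.004]
wrist_force: [0.7, -0.3, -1.1]
width: 0.684
grip_force: 0.0
```

```bash
python3 d.py .5655,.342,-.012,-11
```

```text
phi
-11.1
[-0.001, -0.001, 0.038, -0.002]
```

Request:
step_arm:
  series: [0,0,0.025,0,0,0,0.038,0,0,0,0.038,0,0,0,0.038,0]

```text
time: 17.12
tool_pos: [0.5675, 0.3433, -0.0102]
tcp_rot: [2.426, 1.996, 0.001]
wrist_force: [0.7, -0.1, 0.2]
width: 0.679
grip_force: 0.0
```

Request:
step_arm:
  series: [0,0,0.004,0,0,0,0.008,0,0,0,0.008,0]

```text
time: 17.5
tool_pos: [0.5668, 0.343, -0.0188]
tcp_rot: [-2.426, -1.996, 0.001]
wrist_force: [0.4, -0.5, -0.0]
width: 0.685
grip_force: 0.0
```

Request:
step_arm:
  series: [0,0,0,0,0,0,0,0,0,0,0,0,0,0,0,0,0,0,0,0]
  gripper: 0

```text
time: 18.12
tool_pos: [0.5675, 0.3433, -0.0181]
tcp_rot: [2.426, 1.996, 0.001]
wrist_force: [0.3, 0.6, 2.6]
width: 0.407
grip_force: 40.3
```

Request:
step_arm:
  series: [0,0,-0.05,0,0,0,-0.1,0,0,0,-0.12,0,0,0,-0.12,0]

```text
time: 18.62
tool_pos: [0.5682, 0.3437, 0.1032]
tcp_rot: [2.426, 1.996, 0.005]
wrist_force: [-0.3, -0.6, -1.4]
width: 0.404
grip_force: 45.4
```

```bash
python3 tp.py .032 0 -.009
```

```text
[0.5877585  0.05945054]
-11.1
[[-0.275, 0.074, -0.017, 0.05], [-0.275, 0.074, 0.112, 0.05]]
```

Request:
step_arm:
  series: [-0.055,0.015,0,0.05,-0.11,0.03,0,0.05,-0.165,0.045,0,0.05,-0.22,0.06,0,0.05,-0.265,0.07,0,0.05,-0.275,0.074,0,0.05,-0.275,0.074,0,0.05]

```text
time: 19.5
tool_pos: [0.5854, 0.0586, 0.0994]
tcp_rot: [-2.475, -1.931, 0.004]
wrist_force: [0.3, -0.4, -0.6]
width: 0.405
grip_force: 45.4
```

Request:
step_arm:
  series: [0,0,0.05,0,0,0,0.09,0,0,0,0.112,0,0,0,0.112,0,0,0,0.112,0]

```text
time: 20.12
tool_pos: [0.5897, 0.062, -0.0091]
tcp_rot: [2.472, 1.936, 0.008]
wrist_force: [2.3, 2.5, 4.8]
width: 0.406
grip_force: 66.7
```

Request:
step_arm:
  series: [0,0,0,0,0,0,0,0,0,0,0,0]
  gripper: 0.52

```text
time: 20.5
tool_pos: [0.5858, 0.0593, -0.0112]
tcp_rot: [-2.474, -1.935, 0.002]
wrist_force: [-0.0, -0.3, -0.2]
width: 0.524
grip_force: 0.0
```

Request:
step_arm:
  series: [0,0,-0.05,0,0,0,-0.1,0,0,0,-0.11,0,0,0,-0.11,0]

```text
time: 21.0
tool_pos: [0.5871, 0.059, 0.1002]
tcp_rot: [2.475, 1.934, 0.002]
wrist_force: [-0.1, 0.7, 0.3]
width: 0.523
grip_force: 0.0
```

```bash
python3 d.py .448,.250,.03,-19; python3 - <<'E'
from m import *
p=viewer.read_camera("top")
for n,z in(("ring_box_c",.018),("matchbox_c",.014),("travel_clock_c",.0285),("tray_c",.017),("tray_fin",.04)):
  for r in viewer.spot_point(p,n)[:4]:print(n,round(r["score"],2),at_z(p,r["point"],z))
p=viewer.read_camera("scene")
for n,z in(("ring_box_c",.018),("matchbox_c",.014),("travel_clock_c",.0285)):
  for r in viewer.spot_point(p,n)[:4]:print(n,round(r["score"],2),at_z(p,r["point"],z))
E
```

```text
phi
-14.0
[0.152, -0.181, 0.07, 0.087]
ring_box_c 0.56 [0.417 0.343 0.018]
ring_box_c 0.46 [0.455 0.248 0.018]
matchbox_c 0.65 [0.575 0.056 0.014]
travel_clock_c 0.71 [0.471 0.433 0.028]
tray_c 0.56 [0.597 0.097 0.017]
tray_fin 0.92 [0.613 0.173 0.04 ]
ring_box_c 0.94 [0.406 0.145 0.018]
ring_box_c 0.81 [0.421 0.339 0.018]
ring_box_c 0.57 [0.449 0.255 0.018]
ring_box_c 0.55 [0.613 0.17  0.018]
matchbox_c 0.54 [0.57  0.058 0.014]
matchbox_c 0.25 [0.331 0.412 0.014]
travel_clock_c 0.94 [0.47  0.428 0.028]
travel_clock_c 0.58 [0.647 0.115 0.028]
```

Request:
step_arm:
  series: [0.04,-0.047,0,0.087,0.08,-0.094,0,0.087,0.12,-0.141,0,0.087,0.153,-0.18,0,0.087,0.153,-0.18,0,0.087,0.153,-0.18,0.05,0.087,0.153,-0.18,0.055,0.087,0.153,-0.18,0.055,0.087]
  gripper: 0.8

```text
time: 22.5
tool_pos: [0.4493, 0.2502, 0.0446]
tcp_rot: [-2.558, -1.824, 0.002]
wrist_force: [1.2, 0.4, 0.2]
width: 0.801
grip_force: 0.0
```

```bash
python3 d.py .449,.251,-.016,-19;python3 - <<'E'
from m import *
p=viewer.read_camera("scene");print(proj(p,(.449,.251,.018)))
for r in viewer.spot_point(p,"ring_box_c")[:4]:print(round(r["score"],2),r["point"],at_z(p,r["point"],.018))
E
```

```text
phi
-19.0
[0.001, -0.0, 0.061, -0.0]
[413.703 245.498]
0.88 [452.7, 261.0] [0.415 0.345 0.018]
0.56 [415.8, 246.3] [0.447 0.256 0.018]
0.55 [319.9, 253.1] [0.635 0.108 0.018]
0.54 [393.4, 211.5] [0.404 0.146 0.018]
```

Request:
step_arm:
  series: [0.002,0,0.03,0,0.002,0,0.045,0,0.002,0,0.061,0,0.002,0,0.061,0,0.002,0,0.061,0]

```text
time: 23.22
tool_pos: [0.4501, 0.2531, -0.016]
tcp_rot: [2.557, 1.825, 0.001]
wrist_force: [0.2, -0.6, 0.1]
width: 0.801
grip_force: 0.0
```

Request:
step_arm:
  series: [0,0,0,0,0,0,0,0,0,0,0,0,0,0,0,0,0,0,0,0]
  gripper: 0

```text
time: 23.85
tool_pos: [0.4507, 0.2534, -0.0154]
tcp_rot: [2.557, 1.825, 0.003]
wrist_force: [-0.8, 0.1, 6.2]
width: 0.51
grip_force: 41.2
```

Request:
step_arm:
  series: [0,0,-0.05,0,0,0,-0.1,0,0,0,-0.12,0,0,0,-0.12,0]

```text
time: 24.35
tool_pos: [0.451, 0.2536, 0.1054]
tcp_rot: [2.557, 1.825, 0.006]
wrist_force: [0.2, -0.3, -0.9]
width: 0.504
grip_force: 40.9
```

```bash
python3 tp.py -.032 -.038 -.007
```

```text
[0.56637026 0.1307425 ]
-19.0
[[-0.079, 0.149, -0.014, -0.087], [-0.079, 0.149, 0.113, -0.087]]
```

Request:
step_arm:
  series: [-0.025,0.05,0,-0.05,-0.05,0.095,0,-0.087,-0.079,0.149,0,-0.087,-0.079,0.149,0,-0.087,-0.079,0.149,0,-0.087]

```text
time: 24.98
tool_pos: [0.5632, 0.1293, 0.1013]
tcp_rot: [-2.475, -1.932, 0.006]
wrist_force: [-1.1, 0.2, -0.2]
width: 0.511
grip_force: 40.9
```

Request:
step_arm:
  series: [0,0,0.05,0,0,0,0.09,0,0,0,0.11,0,0,0,0.11,0,0,0,0.11,0]

```text
time: 25.6
tool_pos: [0.5651, 0.1305, -0.0059]
tcp_rot: [2.474, 1.936, 0.001]
wrist_force: [-0.9, 0.5, -0.2]
width: 0.511
grip_force: 42.2
```

Request:
step_arm:
  series: [0,0,0,0,0,0,0,0,0,0,0,0]
  gripper: 0.58

```text
time: 25.98
tool_pos: [0.5653, 0.1298, -0.006]
tcp_rot: [2.475, 1.934, 0.001]
wrist_force: [-0.1, -0.1, -0.4]
width: 0.579
grip_force: 0.0
```

Request:
step_arm:
  series: [0,0,-0.05,0,0,0,-0.1,0,0,0,-0.13,0,0,0,-0.13,0]

```text
time: 26.48
tool_pos: [0.5678, 0.1302, 0.1274]
tcp_rot: [2.473, 1.932, 0.01]
wrist_force: [0.0, -0.9, -0.7]
width: 0.575
grip_force: 0.0
```

```bash
python3 d.py .6617,-.2224,.12,-94.5
```

```text
phi
-14.0
[-0.319, 0.176, 0.008, 1.405]
```

Request:
step_arm:
  series: [-0.04,0.022,0,0.176,-0.08,0.044,0,0.352,-0.12,0.066,0,0.528,-0.16,0.088,0,0.703,-0.2,0.11,0,0.879,-0.24,0.132,0,1.055,-0.28,0.154,0,1.23,-0.319,0.176,0,1.405]
  gripper: 0.36

```text
time: 27.48
tool_pos: [0.6576, -0.2234, 0.1211]
tcp_rot: [-3.138, 0.132, 0.005]
wrist_force: [0.4, 0.4, -0.2]
width: 0.36
grip_force: 0.0
```

Request:
step_arm:
  series: [0,0,0,0,0,0,0,0]

```text
time: 27.72
tool_pos: [0.6574, -0.2217, 0.1215]
tcp_rot: [-3.138, 0.122, 0.005]
wrist_force: [-0.6, 0.4, -0.4]
width: 0.359
grip_force: 0.0
```

```bash
python3 d.py .6617,-.2224,.025,-94.5; python3 - <<'E'
from m import *
s=monitor.read_state()
for c in("scene","top"):
    p=viewer.read_camera(c)
    for n in("door_handle","door_hinge","cupboard"):
      for r in viewer.spot_point(p,n)[:1]:print(c,n,round(r["score"],2),r["point"],at_z(p,r["point"],dict(door_handle=.064,door_hinge=.047,cupboard=0)[n]))
    if c=="scene":
        save(p,"s8.png",(150,80,390,300),2.7)
        print(proj(p,(.6617,-.2224,.064)),proj(p,s["tool_pos"]+[0,0,.024]))
E
```

```text
phi
-94.5
[0.005, 0.001, 0.097, 0.001]
scene door_handle 0.98 [225.3, 174.9] [ 0.673 -0.226  0.064]
scene door_hinge 0.93 [267.9, 144.9] [ 0.504 -0.256  0.047]
scene cupboard 0.8 [236.3, 169.7] [ 0.61  -0.278  0.   ]
[229.313 173.54 ] [225.933 150.922]
top door_handle 0.47 [267.3, 134.4] [0.735 0.194 0.064]
top cupboard 0.72 [406.3, 176.9] [ 0.608 -0.274  0.   ]
```

View pics/s8.png

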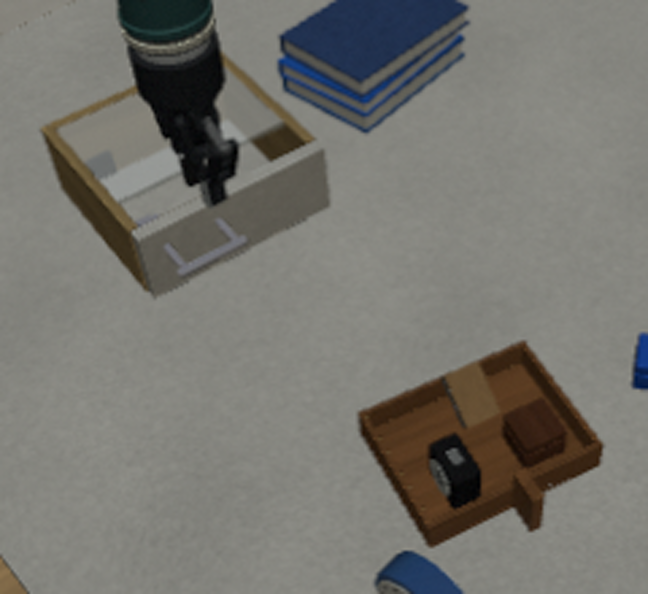

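All three things lie in the tray: clock (455,470), matchbox (470,395), ring box (535,430). The bar handle runs (182,270)-(240,240), as predicted. Descending on it.

Request:
step_arm:
  series: [0.005,0.001,0.045,0,0.005,0.001,0.075,0,0.005,0.001,0.091,0,0.005,0.001,0.091,0,0.005,0.001,0.091,0]

```text
time: 28.75
tool_pos: [0.6648, -0.2241, 0.0343]
tcp_rot: [3.138, -0.123, 0.004]
wrist_force: [1.1, 0.2, 0.2]
width: 0.362
grip_force: 0.0
```

Request:
step_arm:
  series: [0,0,0,0,0,0,0,0,0,0,0,0,0,0,0,0]
  gripper: 0
  newtons: 50

```text
time: 29.25
tool_pos: [0.6651, -0.2222, 0.0348]
tcp_rot: [-3.137, 0.123, -0.005]
wrist_force: [0.6, 5.6, 3.8]
width: 0.089
grip_force: 48.9
```

```bash
cat > arc.py <<'E'
import sys; from d import *
hinge=np.array([.4935,-.262])
a0,ths=float(sys.argv[1]),list(map(float,sys.argv[2].split(",")))  # current door angle deg, wanted
s=monitor.read_state();v=s["tool_pos"][:2]-hinge
M=R.from_rotvec(s["tcp_rot"]).as_matrix();ph=np.degrees(np.arctan2(M[1,1],M[0,1]))
w=[]
for t in ths:
    c,n=np.cos(np.radians(t-a0)),np.sin(np.radians(t-a0));q=hinge+[c*v[0]-n*v[1],n*v[0]+c*v[1]]
    w.append([*q,s["tool_pos"][2],-94.5+t if len(sys.argv)<4 else ph+t-a0])
p,o=deltas(w);print(round(p,1),[x for r in o for x in (r[0],r[1],0,r[3])])
E
python3 arc.py 0 4,8,13,19,25,32,39,46 x
```

```text
-94.5 [-0.004, -0.012, 0, -0.07, -0.009, -0.023, 0, -0.14, -0.016, -0.036, 0, -0.227, -0.026, -0.052, 0, -0.332, -0.038, -0.066, 0, -0.436, -0.054, -0.081, 0, -0.559, -0.071, -0.094, 0, -0.681, -0.09, -0.105, 0, -0.803]
```

Request:
step_arm:
  series: [-0.004,-0.012,0,-0.07,-0.009,-0.023,0,-0.14,-0.016,-0.036,0,-0.227,-0.026,-0.052,0,-0.332,-0.038,-0.066,0,-0.436,-0.054,-0.081,0,-0.559,-0.071,-0.094,0,-0.681,-0.09,-0.105,0,-0.803]

```text
time: 30.25
tool_pos: [0.5857, -0.1101, 0.0348]
tcp_rot: [2.934, 1.119, 0.013]
wrist_force: [5.8, 4.5, 0.1]
width: 0.087
grip_force: 49.5
```

```bash
python3 arc.py 46 52,58,64,71,78,85,91,96 x
```

```text
-48.2 [-0.006, -0.017, 0, -0.105, -0.015, -0.034, 0, -0.209, -0.024, -0.05, 0, -0.314, -0.038, -0.067, 0, -0.436, -0.053, -0.082, 0, -0.559, -0.071, -0.095, 0, -0.681, -0.086, -0.105, 0, -0.785, -0.1, -0.112, 0, -0.873]
```

Request:
step_arm:
  series: [-0.006,-0.017,0,-0.105,-0.015,-0.034,0,-0.209,-0.024,-0.05,0,-0.314,-0.038,-0.067,0,-0.436,-0.053,-0.082,0,-0.559,-0.071,-0.095,0,-0.681,-0.086,-0.105,0,-0.785,-0.1,-0.112,0,-0.873]

```text
time: 31.25
tool_pos: [0.4365, -0.0967, 0.0348]
tcp_rot: [2.178, 2.251, 0.004]
wrist_force: [6.7, -8.4, -6.6]
width: 0.087
grip_force: 50.7
```

Request:
step_arm:
  series: [0,0,0,0,0,0,0,0]

```text
time: 31.5
tool_pos: [0.4366, -0.0966, 0.0348]
tcp_rot: [2.183, 2.247, 0.004]
wrist_force: [5.0, -5.8, -4.3]
width: 0.09
grip_force: 51.2
```

Request:
step_arm:
  series: [0,0,0,0,0,0,0,0,0,0,0,0]
  gripper: 0.33

```text
time: 31.88
tool_pos: [0.4329, -0.0943, 0.0328]
tcp_rot: [2.191, 2.251, 0.0]
wrist_force: [0.3, -0.4, 0.5]
width: 0.33
grip_force: 0.0
```

Request:
step_arm:
  series: [0,0,-0.05,0,0,0,-0.09,0,0,0,-0.1,0,0,0,-0.1,0]

```text
time: 32.38
tool_pos: [0.4332, -0.0944, 0.1329]
tcp_rot: [2.19, 2.251, 0.001]
wrist_force: [0.7, -1.0, -1.0]
width: 0.331
grip_force: 0.0
```

```bash
python3 d.py .616,.175,.13,-14; python3 - <<'E'
from m import *
p=viewer.read_camera("top")
for n,z in(("ring_box_c",.024),("matchbox_c",.014),("travel_clock_c",.0285),("tray_c",.017),("tray_fin",.04),("door_handle",.064),("door_hinge",.047),("cupboard",0),("back_stop",.02)):
  for r in viewer.spot_point(p,n)[:3]:print(n,round(r["score"],2),at_z(p,r["point"],z))
E
```

```text
phi
1.6
[0.264, 0.19, 0.003, 0.271]
ring_box_c 0.57 [0.413 0.329 0.024]
ring_box_c 0.52 [0.546 0.131 0.024]
ring_box_c 0.47 [0.406 0.151 0.024]
matchbox_c 0.72 [0.621 0.182 0.014]
matchbox_c 0.45 [0.569 0.06  0.014]
travel_clock_c 0.47 [0.475 0.425 0.028]
travel_clock_c 0.46 [0.64  0.099 0.028]
tray_c 0.87 [0.599 0.096 0.017]
tray_fin 0.58 [0.627 0.177 0.04 ]
door_hinge 0.7 [ 0.492 -0.253  0.047]
cupboard 0.6 [0.599 0.094 0.   ]
cupboard 0.45 [0.756 0.203 0.   ]
```

Request:
step_arm:
  series: [0.045,0.03,0,0.05,0.09,0.065,0,0.1,0.135,0.097,0,0.15,0.18,0.13,0,0.2,0.225,0.16,0,0.271,0.255,0.185,0,0.271,0.264,0.19,0,0.271,0.264,0.19,0,0.271]
  gripper: 0.6

```text
time: 33.88
tool_pos: [0.6153, 0.1746, 0.132]
tcp_rot: [-2.474, -1.936, 0.002]
wrist_force: [-1.3, 0.0, 0.2]
width: 0.6
grip_force: 0.0
```

```bash
python3 d.py .617,.178,.022,-14
```

```text
phi
-13.9
[0.004, 0.001, 0.11, 0.001]
```

Request:
step_arm:
  series: [0.004,0.001,0.05,0,0.004,0.001,0.09,0,0.004,0.001,0.11,0,0.004,0.001,0.11,0,0.004,0.001,0.11,0]

```text
time: 34.5
tool_pos: [0.6191, 0.1781, 0.0245]
tcp_rot: [2.475, 1.933, 0.004]
wrist_force: [0.5, -0.6, -0.1]
width: 0.6
grip_force: 0.0
```

Request:
step_arm:
  series: [0,0,0,0,0,0,0,0,0,0,0,0,0,0,0,0,0,0,0,0]
  gripper: 0
  newtons: 50

```text
time: 35.12
tool_pos: [0.6188, 0.1786, 0.0241]
tcp_rot: [2.474, 1.934, 0.003]
wrist_force: [0.2, -0.2, 6.4]
width: 0.12
grip_force: 51.4
```

```bash
python3 - <<'E'
from d import *
s=monitor.read_state();print(s["tool_pos"],s["width"])
# tray: turn to -4.5 deg, fin grip on cupboard axis, in two calls
O=np.array([.604,-.274]);X=np.array([-.078,-.997]);z=s["tool_pos"][2]
k=s["tool_pos"][:2];k1=O-X*.16
w=[[*(k+(k1-k)*f),z,-14+9.5*f] for f in (.2,.4,.6,.8,.9,1)]
print(k1,deltas(w))
E
```

```text
[0.61883938 0.17859017 0.02414717] 0.11986980398220512
[ 0.61648 -0.11448] (np.float64(-14.0), [[-0.057, 0.014, -0.0, -0.033], [-0.114, 0.027, -0.0, -0.066], [-0.171, 0.041, -0.0, -0.099], [-0.228, 0.055, -0.0, -0.132], [-0.256, 0.062, -0.0, -0.149], [-0.285, 0.068, -0.0, -0.165]])
```

Request:
step_arm:
  series: [-0.015,0.004,0,-0.01,-0.045,0.011,0,-0.03,-0.08,0.019,0,-0.05,-0.115,0.028,0,-0.08,-0.15,0.036,0,-0.11,-0.185,0.044,0,-0.13,-0.215,0.052,0,-0.155,-0.23,0.056,0,-0.165]

```text
time: 36.12
tool_pos: [0.6176, -0.0594, 0.0241]
tcp_rot: [2.308, 2.13, 0.004]
wrist_force: [-0.6, 5.4, 6.3]
width: 0.12
grip_force: 51.5
```

```bash
python3 - <<'E'
from d import *
s=monitor.read_state();print(s["tool_pos"],s["width"],s["wrist_force"])
O=np.array([.604,-.274]);X=np.array([-.078,-.997]);z=s["tool_pos"][2]
for f in(-.19,-.06,0,.021): print(f,deltas([[*(O+X*f),z,-4.5]]))
p=viewer.read_camera("top");save(p,"t9.png",(280,110,490,260),3.8)
for n,zz in(("tray_c",.017),("tray_fin",.04)):
  for r in viewer.spot_point(p,n)[:2]:print(n,round(r["score"],2),at_z(p,r["point"],zz))
E
```

```text
[ 0.61764285 -0.05936453  0.02412743] 0.12048303544044862 [-0.6398401   5.39575329  6.3209574 ]
-0.19 (np.float64(-4.6), [[-0.025, 0.003, -0.0, -0.002]])
-0.06 (np.float64(-4.6), [[-0.155, 0.004, -0.0, -0.002]])
0 (np.float64(-4.6), [[-0.215, 0.004, -0.0, -0.002]])
0.021 (np.float64(-4.6), [[-0.236, 0.004, -0.0, -0.002]])
tray_c 0.86 [ 0.6129391  -0.14484197  0.017     ]
tray_fin 0.74 [ 0.61773257 -0.06048097  0.04      ]
```

View pics/t9.png

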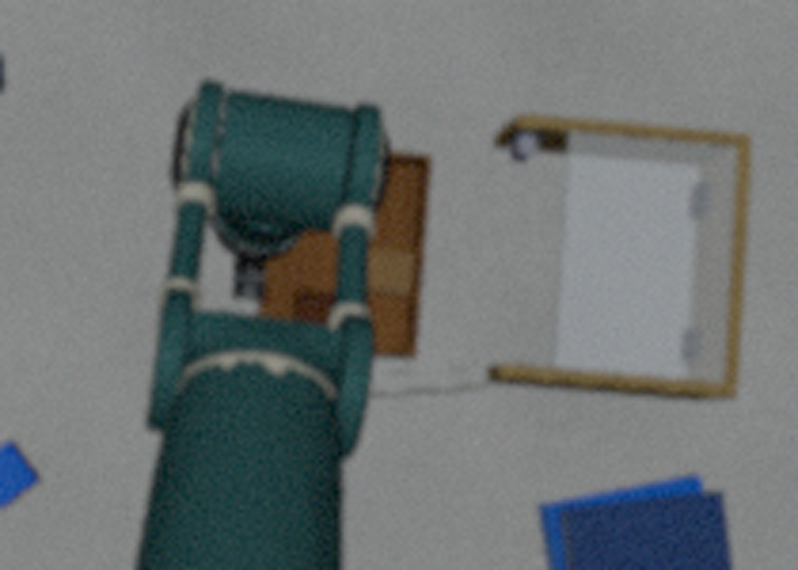

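The tray's back edge (430,155)-(414,355) stands parallel to the opening, and the door is swung clear at (370..490,390). Sliding it in with a 6 mm sideways correction.

Request:
step_arm:
  series: [-0.015,0.003,0,0,-0.035,0.006,0,0,-0.055,0.006,0,0,-0.075,0.006,0,0,-0.095,0.006,0,0,-0.115,0.006,0,0,-0.135,0.006,0,0,-0.15,0.006,0,0]

```text
time: 37.28
tool_pos: [0.6118, -0.2086, 0.0241]
tcp_rot: [2.307, 2.131, 0.004]
wrist_force: [0.4, 4.4, 6.8]
width: 0.12
grip_force: 51.5
```

Request:
step_arm:
  series: [-0.01,0,0,0,-0.02,0,0,0,-0.03,0,0,0,-0.04,0,0,0,-0.05,0,0,0,-0.06,0,0,0,-0.065,0,0,0,-0.065,0,0,0]

```text
time: 38.28
tool_pos: [0.6066, -0.2737, 0.0241]
tcp_rot: [2.307, 2.13, 0.002]
wrist_force: [-0.0, 1.0, 6.7]
width: 0.123
grip_force: 51.4
```

Request:
step_arm:
  series: [-0.004,0,0,0,-0.008,0,0,0,-0.012,0,0,0,-0.015,0,0,0,-0.015,0,0,0]

```text
time: 38.9
tool_pos: [0.6054, -0.288, 0.0242]
tcp_rot: [2.307, 2.131, 0.003]
wrist_force: [0.5, 3.2, 6.3]
width: 0.119
grip_force: 51.5
```

Request:
step_arm:
  series: [-0.002,0,0,0,-0.004,0,0,0,-0.005,0,0,0,-0.005,0,0,0]

```text
time: 39.4
tool_pos: [0.605, -0.2926, 0.0242]
tcp_rot: [2.307, 2.131, 0.003]
wrist_force: [-0.2, 3.5, 6.5]
width: 0.12
grip_force: 51.5
```

Request:
step_arm:
  series: [-0.001,0,0,0,-0.002,0,0,0,-0.003,0,0,0,-0.003,0,0,0]

```text
time: 39.9
tool_pos: [0.6048, -0.2956, 0.0241]
tcp_rot: [2.307, 2.131, 0.003]
wrist_force: [-0.1, 3.7, 7.2]
width: 0.118
grip_force: 51.5
```

Request:
step_arm:
  series: [-0.001,0,0,0,-0.002,0,0,0,-0.003,0,0,0,-0.003,0,0,0]

```text
time: 40.4
tool_pos: [0.6046, -0.2986, 0.0242]
tcp_rot: [2.307, 2.131, 0.003]
wrist_force: [0.2, 5.2, 7.0]
width: 0.119
grip_force: 51.5
```

Request:
step_arm:
  series: [-0.001,0,0,0,-0.002,0,0,0,-0.002,0,0,0]

```text
time: 40.78
tool_pos: [0.6046, -0.2989, 0.0242]
tcp_rot: [-2.307, -2.131, -0.006]
wrist_force: [1.3, 9.6, 8.1]
width: 0.12
grip_force: 51.7
```

Request:
step_arm:
  series: [-0.001,0,0,0,-0.002,0,0,0,-0.002,0,0,0]

```text
time: 41.15
tool_pos: [0.6046, -0.2989, 0.0242]
tcp_rot: [-2.306, -2.129, -0.008]
wrist_force: [1.1, 14.4, 10.2]
width: 0.123
grip_force: 51.9
```

Request:
step_arm:
  series: [0.002,0,0,0,0.003,0,0,0,0.003,0,0,0]

```text
time: 41.52
tool_pos: [0.6046, -0.299, 0.0241]
tcp_rot: [2.307, 2.132, 0.004]
wrist_force: [1.0, 5.9, 7.3]
width: 0.119
grip_force: 51.6
```

Request:
step_arm:
  series: [0,0,0,0,0,0,0,0,0,0,0,0,0,0,0,0]
  gripper: 0.45

```text
time: 42.02
tool_pos: [0.603, -0.3003, 0.0222]
tcp_rot: [-2.307, -2.131, 0.001]
wrist_force: [0.0, 1.2, 0.0]
width: 0.448
grip_force: 0.0
```

Request:
step_arm:
  series: [0,0,-0.03,0,0,0,-0.07,0,0,0,-0.1,0,0,0,-0.11,0,0,0,-0.11,0]

```text
time: 42.65
tool_pos: [0.6035, -0.3004, 0.1328]
tcp_rot: [2.307, 2.131, 0.0]
wrist_force: [-0.5, -0.0, -0.2]
width: 0.453
grip_force: 0.0
```

```bash
python3 d.py .4332,-.0944,.13,1.6
```

```text
phi
-4.5
[0.192, -0.186, 0.003, -0.107]
```

Request:
step_arm:
  series: [0.03,-0.03,0,-0.02,0.06,-0.06,0,-0.04,0.1,-0.095,0,-0.06,0.135,-0.13,0,-0.08,0.17,-0.165,0,-0.1,0.192,-0.186,0,-0.107,0.192,-0.186,0,-0.107,0.192,-0.186,0,-0.107]
  gripper: 0.33

```text
time: 43.65
tool_pos: [0.433, -0.0944, 0.1318]
tcp_rot: [-2.19, -2.252, 0.001]
wrist_force: [0.3, -0.1, -0.3]
width: 0.331
grip_force: 0.0
```

```bash
python3 d.py .4342,-.0944,.0328,1.6; python3 - <<'E'
from m import *
p=viewer.read_camera("scene");save(p,"s10.png",(150,80,350,230),4)
O=np.array([.604,-.274]);X=np.array([-.078,-.997]);Y=np.array([.997,-.078])
for n,z in(("tray_c",.017),("tray_fin",.04),("door_handle",.064),("matchbox_c",.014),("ring_box_c",.024),("travel_clock_c",.0285)):
  for r in viewer.spot_point(p,n)[:2]:
    w=at_z(p,r["point"],z);print(n,round(r["score"],2),w,"cup",X@(w[:2]-O),Y@(w[:2]-O))
E
```

```text
phi
1.6
[-0.0, 0.001, 0.099, 0.0]
tray_c 0.83 [ 0.595 -0.394  0.017] cup 0.12019634511742912 0.000661842383850763
tray_fin 0.69 [ 0.601 -0.302  0.04 ] cup 0.028270433878864992 -0.0006052729491137603
door_handle 0.57 [ 0.438 -0.103  0.064] cup -0.15728187557430193 -0.17876969859031172
matchbox_c 0.59 [ 0.579 -0.418  0.014] cup 0.14529211072758333 -0.013357257502611582
ring_box_c 0.72 [0.421 0.345 0.024] cup -0.6030137548755188 -0.23104868520804278
ring_box_c 0.7 [0.405 0.155 0.024] cup -0.41167643491635064 -0.23224128852230194
travel_clock_c 0.93 [0.458 0.426 0.028] cup -0.6867789604301016 -0.2003404219874596
travel_clock_c 0.69 [ 0.642 -0.356  0.028] cup 0.07836089900142355 0.04395586615169651
```

View pics/s10.png

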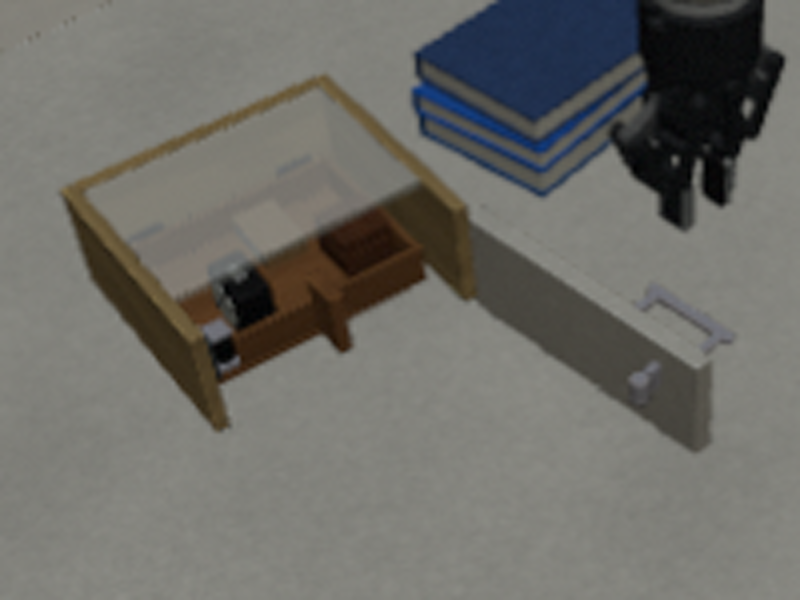

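The tray is home and square, with clock (245,290), matchbox (265,225) and ring box (365,240) inside. The handle is at (690,310). I grip it and close the door.

Request:
step_arm:
  series: [0,0.002,0.05,0,0,0.002,0.085,0,0,0.002,0.098,0,0,0.002,0.098,0,0,0.002,0.098,0]

```text
time: 44.62
tool_pos: [0.4366, -0.0945, 0.0361]
tcp_rot: [2.189, 2.251, 0.002]
wrist_force: [1.1, 0.3, -0.2]
width: 0.332
grip_force: 0.0
```

Request:
step_arm:
  series: [0,0,0,0,0,0,0,0,0,0,0,0,0,0,0,0]
  gripper: 0
  newtons: 50

```text
time: 45.12
tool_pos: [0.437, -0.0942, 0.0363]
tcp_rot: [2.187, 2.251, 0.003]
wrist_force: [1.6, 2.4, 6.8]
width: 0.09
grip_force: 48.9
```

```bash
python3 arc.py 96 93,88,82,75,68,61,54,48 x
```

```text
1.6 [0.002, 0.009, 0, 0.052, 0.006, 0.024, 0, 0.14, 0.007, 0.042, 0, 0.244, 0.007, 0.064, 0, 0.367, 0.004, 0.086, 0, 0.489, -0.001, 0.106, 0, 0.611, -0.009, 0.127, 0, 0.733, -0.018, 0.143, 0, 0.838]
```

Request:
step_arm:
  series: [0.002,0.009,0,0.052,0.006,0.024,0,0.14,0.007,0.042,0,0.244,0.007,0.064,0,0.367,0.004,0.086,0,0.489,-0.001,0.106,0,0.611,-0.009,0.127,0,0.733,-0.018,0.143,0,0.838]

```text
time: 46.12
tool_pos: [0.5824, -0.1058, 0.0363]
tcp_rot: [-2.919, -1.16, -0.011]
wrist_force: [5.2, 9.8, 3.9]
width: 0.089
grip_force: 49.0
```

```bash
python3 arc.py 48 43,37,31,25,20,15,11,9 x
```

```text
-46.7 [0.004, 0.015, 0, 0.087, 0.007, 0.034, 0, 0.192, 0.008, 0.053, 0, 0.297, 0.007, 0.071, 0, 0.401, 0.005, 0.087, 0, 0.489, 0.001, 0.102, 0, 0.576, -0.003, 0.114, 0, 0.646, -0.005, 0.12, 0, 0.681]
```

Request:
step_arm:
  series: [0.004,0.015,0,0.087,0.007,0.034,0,0.192,0.008,0.053,0,0.297,0.007,0.071,0,0.401,0.005,0.087,0,0.489,0.001,0.102,0,0.576,-0.003,0.114,0,0.646,-0.005,0.12,0,0.681]

```text
time: 47.12
tool_pos: [0.6606, -0.1983, 0.0364]
tcp_rot: [-3.139, -0.12, -0.008]
wrist_force: [3.3, 3.5, 3.4]
width: 0.085
grip_force: 49.4
```

```bash
python3 d.py .665,-.2222,.0363,-94.5;python3 arc.py 9 7,5,3,1,0,-1,-1 x
```

```text
phi
-85.6
[0.003, 0.024, 0.0, 0.155]
-85.6 [0.002, 0.006, 0, 0.035, 0.003, 0.012, 0, 0.07, 0.004, 0.018, 0, 0.105, 0.005, 0.024, 0, 0.14, 0.006, 0.027, 0, 0.157, 0.006, 0.031, 0, 0.175, 0.006, 0.031, 0, 0.175]
```

Request:
step_arm:
  series: [0.002,0.006,0,0.035,0.003,0.012,0,0.07,0.003,0.018,0,0.105,0.003,0.024,0,0.14,0.003,0.026,0,0.155,0.003,0.026,0,0.155]

```text
time: 47.88
tool_pos: [0.6674, -0.2225, 0.0364]
tcp_rot: [-3.137, 0.121, -0.014]
wrist_force: [11.7, 7.8, 1.6]
width: 0.09
grip_force: 49.2
```

Request:
step_arm:
  series: [0,0.001,0,0,0,0.002,0,0,0,0.002,0,0]

```text
time: 48.25
tool_pos: [0.6673, -0.2224, 0.0364]
tcp_rot: [-3.135, 0.12, -0.014]
wrist_force: [10.3, 11.7, 2.4]
width: 0.088
grip_force: 49.3
```

Request:
step_arm:
  series: [0,-0.001,0,0,0,-0.002,0,0]

```text
time: 48.5
tool_pos: [0.6673, -0.2224, 0.0364]
tcp_rot: [-3.138, 0.119, -0.014]
wrist_force: [9.1, 4.7, 0.8]
width: 0.084
grip_force: 49.2
```

Request:
step_arm:
  series: [0,0,0,0,0,0,0,0,0,0,0,0,0,0,0,0]
  gripper: 0.3

```text
time: 49.0
tool_pos: [0.6621, -0.2244, 0.0342]
tcp_rot: [-3.139, 0.119, 0.001]
wrist_force: [-0.0, 0.5, -0.1]
width: 0.302
grip_force: 0.0
```

Request:
step_arm:
  series: [0,0,-0.04,0,0,0,-0.08,0,0,0,-0.12,0,0,-0.05,-0.15,0,0,-0.1,-0.15,0,0,-0.15,-0.15,0,0,-0.15,-0.15,0]

```text
time: 49.88
tool_pos: [0.6739, -0.0711, 0.1847]
tcp_rot: [-3.139, 0.112, 0.0]
wrist_force: [-0.0, -0.7, 0.1]
width: 0.299
grip_force: 0.0
```

```bash
python3 - <<'E'
from m import *
p=viewer.read_camera("scene");save(p,"s11.png",(140,80,380,260),3.3)
for n,z in(("tray_c",.017),("tray_fin",.04),("door_handle",.064)):
  for r in viewer.spot_point(p,n)[:1]:print(n,round(r["score"],2),at_z(p,r["point"],z))
E
```

```text
tray_c 0.74 [ 0.471 -0.283  0.017]
tray_fin 0.52 [ 0.604 -0.301  0.04 ]
door_handle 0.88 [ 0.668 -0.234  0.064]
```

View pics/s11.png

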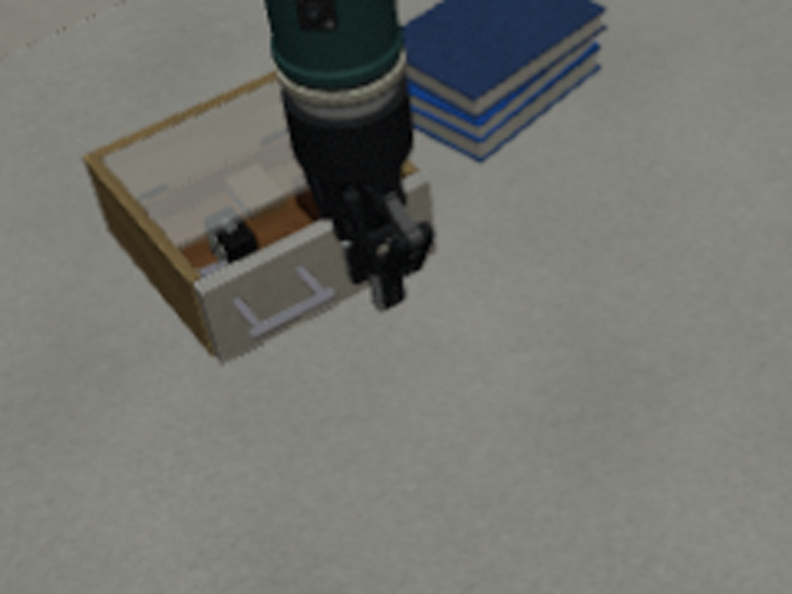

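The door is flush and shut, with its left corner at (215,355). The contents are in place and the gripper is clear of everything.

```bash
python3 -c "
from h import *
print(job.finish_job())"
```

```text
the job is handed in; nothing more can be done
None
```

I handed the job in: the ring box, matchbox and travel clock are in the tray, the tray is home against the back stops and the door is pushed shut; `finish_job` returned no verdict (None).

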